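Isolate the UV lamp and hold the curing chamber's guard at 40 degrees

TASK

The amber guard of the white UV curing chamber has to be held open for someone to inspect the dish inside. First flip the red-handled lamp isolator fully over to off (handle away from the robot) while the guard is still shut, and leave the blue-handled fan isolator and the other things on the bench alone. Then take the guard by its steel bar handle, raise it to 40 degrees (the green mark on the angle scale beside its hinge) and finish holding it still there by the handle, because the guard springs shut if let go.

Things in the scene. Friction and masses are not known exactly. Their poses are not given: they have to be found in the camera images.
- chamber: White open-topped box, 150 (x) by 170 (y) by 80 mm high, fixed to the bench. Origin: centre of its underside; z up, its front faces its own -x. An aluminium arc scale (62 mm radius about the hinge, ticks every 10 degrees, wide green mark at 40) stands outside its -y wall near the back, up to 150 mm above the bench. A round dish lies inside.
- guard (a joint): Opening angle of the amber guard, rad: 0 shut (level), 0.698 is 40 degrees, end stop at 1.4. Its horizontal hinge lies along the chamber's y at the back; the front edge rises. A spring and its weight close it from every angle (about 2 to 4 N at the handle).
- guard_hinge (a point): Middle of the guard's hinge axis: 68 mm behind (+x) the chamber's centre and 83 mm above the bench. The axis runs along the chamber's y.
- guard_handle: Steel bar handle on top of the guard near its front edge: round bar 12 mm thick, 90 mm long along the chamber's y, on a post at each end (78 mm free between posts). Origin: centre of the bar. It lies 42 mm above the hinge axis and 134 mm in front of it (chamber -x) when shut, so 125 mm above the bench, with 32 mm free between the bar and the guard's top; it turns with the guard about the hinge.
- lamp_isolator: Lamp isolator: grey block 70 (x) by 60 (y) by 39 mm high with a red-handled toggle lever, fixed to the bench. Origin: centre of its underside; z up. The lever swings in the block's x-z plane about a pivot 44 mm above the bench at the block's centre.
- lamp_lever (a joint): Angle of the red lever, rad: 0 on (leaning 0.5 rad from upright to the block's -x, toward the robot), 1.0 off (leaning 0.5 rad to +x). Over-centre by its weighted handle: past the upright middle (0.5) it drops to the nearer end stop and stays; about 1 N at the handle flips it.
- lamp_lever_tip (a point): Point in the red handle, on the lever's axis 55 mm from the pivot (the lever ends at 59 mm; the handle is 12 to 18 mm thick and begins 26 mm from the pivot).
- fan_isolator: Fan isolator: the same block with a blue-handled lever, to be left alone. Origin: centre of its underside.
- fan_lever (a joint): Angle of the blue lever, rad: 0 on (as found, leaning to the block's -x), 1.0 off.
- cup_1: Loose specimen cup with red cap, 50 mm across, 59 mm high. Origin: centre of its underside. Bystander.
- stain_a: Loose white dropper bottle with blue cap, 44 mm across, 98 mm high. Origin: centre of its underside. Bystander.
- oil_bottle: Loose clear bottle with black cap, 33 mm across, 72 mm high. Origin: centre of its underside. Bystander.
- coplin: Loose glass staining jar with purple content, 56 mm across, 90 mm high. Origin: centre of its underside. Bystander.
- timer: Loose white bench timer with blue and red keys, 66 by 66 by 19 mm. Origin: centre of its underside. Bystander.
Mind the look-alikes: they are no part of the job. Leave any turquoise or yellow look-alike of the lamp_isolator alone.

How it is judged:
On the way, in this order (a step that is already met when the one before it is completed fails the run):
1. the red lamp isolator is off while the guard is still shut (value of joint lamp_lever above 0.85 rad and value of joint guard below 0.1 rad), for 0.2 s.
2. the guard is held by its handle at 40 degrees (value of joint guard between 0.611 and 0.785 rad and contact force between the fingers and guard_handle above 1 N), for 0.5 s.
At the end, for the whole second after the job is handed in: The fingers hold the guard's bar handle (more than 1 N) with the guard still at 40 degrees, within 5 degrees (0.611 to 0.785 rad), for the last second; the red lever is off (over 0.85 rad), the blue one still on (under 0.2 rad) (all of step 2 and value of joint lamp_lever above 0.85 rad and value of joint fan_lever below 0.2 rad and velocity of joint guard between -0.05 and 0.05 rad/s); the arm keeps its last pose, push and grip.
It fails at once if the guard is raised (over 0.15 rad) while the lamp isolator is not off (value of joint guard above 0.15 rad and value of joint lamp_lever below 0.7 rad).
It fails at once if the blue fan lever is moved (over 0.3 rad) (value of joint fan_lever above 0.3 rad).
It fails at once if a bystander is shifted by more than 30 mm or tipped over (distance of any of cup_1, stain_a, oil_bottle, coplin, timer from where it was at the start of the episode above 0.03 m or angle between any of cup_1, stain_a, oil_bottle, coplin, timer's own z axis and vertical above 0.5 rad).
It also fails if it takes over 48 s, if anything falls off the work surface, if the arm or the gripper's body presses on something with over 40 N, if the wrist force passes 120 N, or if a joint passes its speed limit or range.

ROBOT

A 6-joint arm with a two-finger parallel gripper is mounted at the origin on the work surface; the furniture and walls round the work are solid. World frame = base frame: x ahead of the robot, y to its left, z up, the work surface at z = 0. Lengths are in m, angles in rad, forces in N, time in s.
With the tool pointing down it reaches from about 0.3 to 0.75 m from the base axis. Payload 8.5 kg.
Tool frame: the origin (TCP) lies midway between the tips of the shut fingers; the grasp point (between the pads) lies 19 mm behind it; z points along the fingers, y is the line along which they close (so a half turn about z gives the same grasp; the last joint's range is limited). The gripper opens to 88 mm and grips with 3 to 60 N. Pads are 18 mm wide; open, the fingers measure 123 mm over their backs; the gripper's body (75 mm by 187 mm) begins 45 mm behind the grasp point.
Start: joints at [-1.498, 0.381, 1.297, -0, 1.464, -0.215], TCP at [0.156, -0.527, 0.239] pointing down, gripper open.
Joint ranges: [-3.11, 3.11], [-0.89, 2.33], [0.22, 2.48], [-1.42, 4.56], [0.17, 2.85], [-2.88, 2.88]. Speed limits (rad/s): [2.39, 2.39, 3.14, 3.14, 3.14, 3.14].

INTERFACE

Orientations are given as a 3x3 rotation matrix whose columns are the frame's x, y, z axes.
In Python, from plant import readout, eyes, workorder gives the robot as it stands. The module is installed in compiled form; this text tells all that it offers.
- The arm moves only by the tool apply_moves, never from a script. Its argument "series" is one flat list of numbers, 4 for each row, row after row: the shift along the tool's x, y, z in m, then the turn about the tool's z in degrees. In form: [tx, ty, tz, roll, tx, ty, tz, roll, ...]. A call has 1 to 12 rows; each row shifts and turns the commanded pose from where the row before left it, along the tool's axes as they then stand; what a row does not reach is not made up. A row lasts 1/10 s, in which the tool goes at most 50 mm and 8.59 degrees, less where a joint would pass 70% of its speed; a pose out of reach is approached as far as the arm can. A call with a gripper value outside its range is refused whole. "claw" is the finger opening in m, from 0 to 0.0881, set as the call begins (left out, the last holds). The fingers move at their own pace and stop on an object; the grip force is fixed at half the most. Time passes only in rows, so rows that do not move let the fingers close. It gives the time, the measured TCP pose, the force and the opening at its end, in the units of the state.
- readout.observe(): the state, without advancing time (a new reading comes with each control period).
- eyes.get_image(name): name is "scene" or "side" or "wrist"; returns (picture, depth): 420x560x3 uint8, blue, green, red; 420x560 float32, m along the optical axis (not along the pixel's ray), 0 where there is no reading.
- eyes.get_calibration(name): a dict with "fx", "fy", "cx", "cy" (pixels), "R" (3x3) and "t" (3): a world point X has camera coordinates R X + t; the wrist camera has in their place "hand_eye" (4x4, takes a point from camera to tool coordinates, whose origin is the TCP and whose axes are the flange's). Camera axes: x right, y down, z forward; pixel columns grow to the right and rows downward; lengths in m; the calibration is good to about 2 mm. A picture is of the moment at which its call begins: read the wrist's pose just before it. get_calibration takes no time and is no camera call.
- workorder.job_done(): hands the job in, once; it reports no verdict.
The state is a dict: "time": time; "joint_positions": joint angles; "qvel": joint speeds; "joint_efforts": joint torques, N m; "ee_pos": TCP position; "eef_rot": TCP orientation; "ft_force": force on the tool from outside, world axes, zero at the start; "ft_torque": the same for the moment, N m; "opening": opening from 0.0 (shut) to 1.0 (fully open).
Only numpy, scipy, OpenCV 4.12 (cv2) and the standard library are available. Lean on these libraries where they do the work, as an engineer would, in place of code of your own. Each camera call takes 0.05 s, during which the arm holds its last target. There are 200 camera calls.

## Working session

There is one attempt and no reset: what is moved stays moved. The work goes in short steps, Python scripts to look and compute and a tool call to move; the robot and the scene stay as the last step left them, time stands still between calls to the robot, and variables do not carry over. Pictures are saved under pics/ and viewed, on a budget of 10 in all, crops included, one or two more only if the job needs it, and the job is handed in when it is done.

Besides the shell and the picture viewer there is one more tool, called after ">>>" as a command line: name --argument value ..., lists and objects as JSON in quotes. apply_moves: Moves the arm, as the interface text tells. Its arguments: {"type":"object","properties":{"series":{"type":"array","items":{"type":"number"}},"claw":{"type":"number"}},"required":["series"]}

```bash
mkdir -p pics; cat > h.py <<'E'
import numpy as np, cv2
from plant import readout, eyes, workorder
def grab(n,f=None):
    s=readout.observe(); im,d=eyes.get_image(n); c=eyes.get_calibration(n)
    if n=="wrist":
        T=np.eye(4);T[:3,:3]=s["eef_rot"];T[:3,3]=s["ee_pos"]; c["M"]=T@np.array(c["hand_eye"])
    else:
        E=np.eye(4);E[:3,:3]=c["R"];E[:3,3]=np.array(c["t"]).ravel(); c["M"]=np.linalg.inv(E)
    np.savez(f"{f or n}.npz",im=im,d=d,M=c["M"],k=[c["fx"],c["fy"],c["cx"],c["cy"]])
    return im,d
def cloud(f):
    z=np.load(f+".npz");d=z["d"];fx,fy,cx,cy=z["k"];v,u=np.indices(d.shape)
    P=np.stack([(u-cx)/fx*d,(v-cy)/fy*d,d],-1)
    W=P@z["M"][:3,:3].T+z["M"][:3,3]; W[d==0]=np.nan
    return z["im"],W
E
python3 - <<'E'
from h import *
for n in("scene","side"):
    im,d=grab(n); cv2.imwrite(f"pics/{n}0.png",cv2.resize(im,(784,588)))
s=readout.observe(); print({k:np.round(v,3).tolist() for k,v in s.items()})
E
```

```text
{'time': 0.1, 'joint_positions': [-1.498, 0.381, 1.298, -0.0, 1.464, -0.215], 'qvel': [0.001, -0.001, -0.002, 0.001, 0.001, -0.001], 'joint_efforts': [0.002, -43.865, -22.491, 0.071, 0.034, -0.0], 'ee_pos': [0.156, -0.527, 0.238], 'eef_rot': [[0.959, 0.284, -0.0], [0.284, -0.959, 0.001], [0.0, -0.001, -1.0]], 'ft_force': [-0.078, 0.007, 0.23], 'ft_torque': [-0.004, -0.029, 0.003], 'opening': 0.999}
```

View pics/scene0.png

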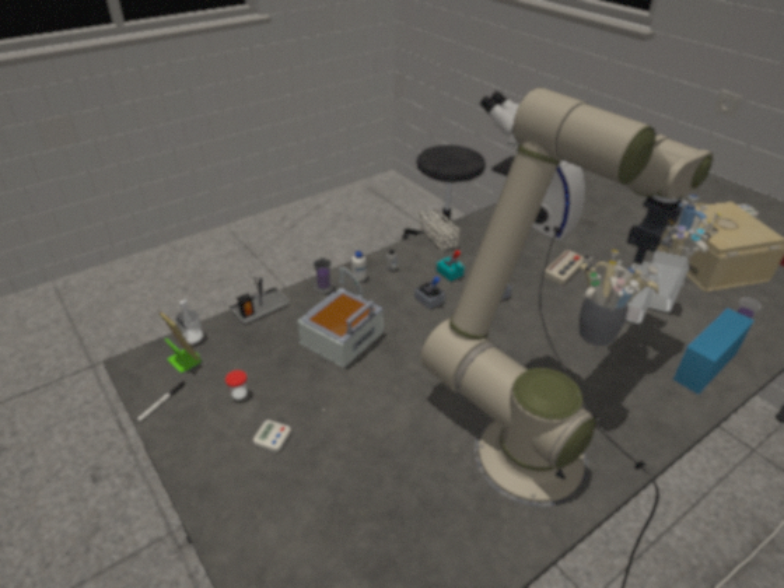

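View pics/side0.png

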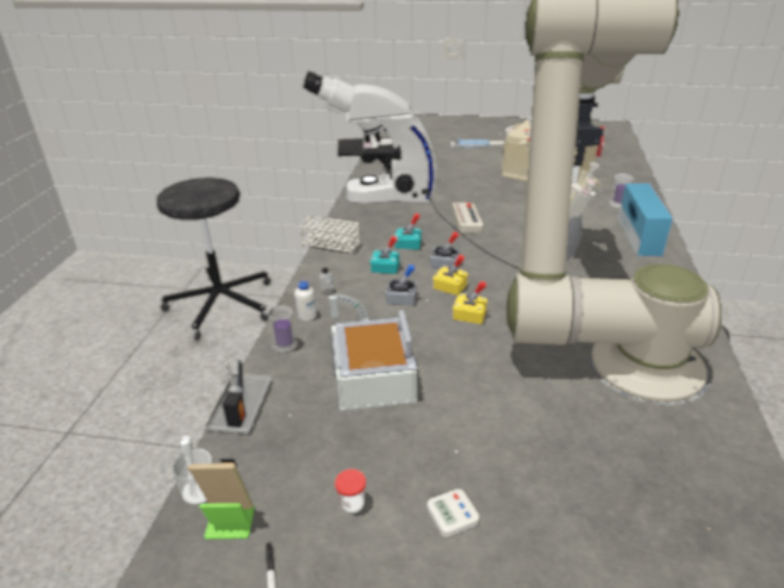

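The side picture (784 wide) shows five red-handled levers. Two are turquoise at (408,235) and (385,260), and two are yellow at (450,277) and (470,305). One is grey at (445,252), and that is the lamp isolator because its block is grey. The grey block with the blue handle at (402,288) is the fan. The chamber is at (375,360), with its handle at (406,332). I'll confirm this in an enlarged crop with measurements.

```bash
python3 - <<'E'
from h import *
im,W=cloud("side")
x0,y0,x1,y1=225,140,365,295
cv2.imwrite("pics/crop1.png",cv2.resize(im[y0:y1,x0:x1],None,fx=3.8,fy=3.8,interpolation=cv2.INTER_CUBIC)[:600])
hsv=cv2.cvtColor(im,cv2.COLOR_BGR2HSV)
def comps(m,name,amin=8):
    n,l,st,c=cv2.connectedComponentsWithStats(m.astype(np.uint8))
    for i in range(1,n):
        if st[i,4]>=amin:
            p=W[l==i];p=p[~np.isnan(p[:,0])]
            if len(p): print(name,c[i].round(),st[i,4],np.median(p,0).round(3),p.min(0).round(3),p.max(0).round(3))
H,S,V=hsv[...,0],hsv[...,1],hsv[...,2]
roi=np.zeros(H.shape,bool);roi[y0:y1,x0:x1]=1
comps(roi&((H<8)|(H>172))&(S>130)&(V>60),"red")
comps(roi&(H>105)&(H<125)&(S>130),"blue")
comps(roi&(H>8)&(H<18)&(S>130),"amber",100)
E
```

```text
red [296. 156.] 22 [ 0.552 -0.428  0.086] [ 0.542 -0.441  0.071] [ 0.559 -0.419  0.099]
red [324. 169.] 24 [ 0.44  -0.339  0.087] [ 0.431 -0.344  0.073] [ 0.449 -0.334  0.098]
red [280. 172.] 22 [ 0.593 -0.297  0.087] [ 0.586 -0.305  0.069] [ 0.602 -0.29   0.097]
red [328. 186.] 27 [ 0.415 -0.222  0.089] [ 0.409 -0.23   0.071] [ 0.425 -0.215  0.1  ]
red [343. 204.] 34 [ 0.359 -0.112  0.089] [ 0.35  -0.261 -0.   ] [ 0.368 -0.104  0.097]
blue [292. 193.] 23 [ 0.529 -0.162  0.086] [ 0.52  -0.167  0.074] [ 0.537 -0.156  0.099]
amber [267. 247.] 1077 [0.557 0.131 0.086] [0.492 0.053 0.082] [0.625 0.202 0.091]
```

View pics/crop1.png

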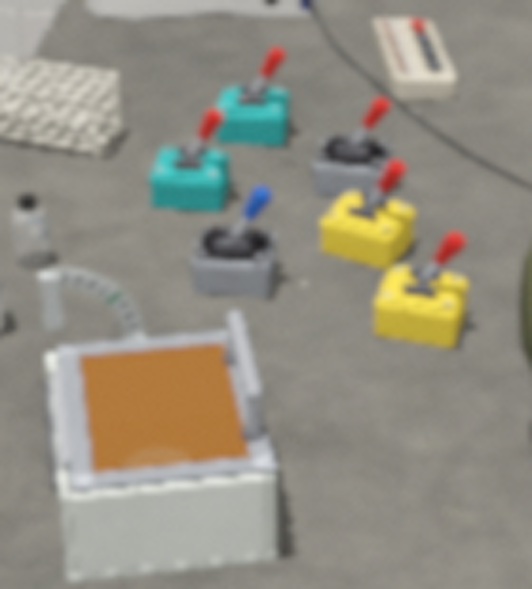

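Crop: the grey block with the red handle is at crop (352,165) (full-size pixel about (324,169)), and it is the only grey one with red. It sits at world (0.44,-0.339), handle height 0.073-0.098, which fits the given sizes. The fan is at (0.53,-0.16). Next I fit the chamber and check that the path is clear.

```bash
python3 - <<'E'
from h import *
im,W=cloud("side"); X=W.reshape(-1,3); X=X[~np.isnan(X[:,0])]
def box(P,a,b): return P[((P>=a)&(P<=b)).all(1)]
g=box(X,[.45,0,.08],[.66,.26,.095]); print("guard",cv2.minAreaRect(g[:,:2].astype(np.float32)))
h=box(X,[.42,0,.112],[.56,.26,.14]); print("handle",len(h),cv2.minAreaRect(h[:,:2].astype(np.float32)),h.mean(0),h[:,2].max())
vx=cv2.fitLine(h[:,:2].astype(np.float32),cv2.DIST_HUBER,0,.01,.01).ravel(); print("bar dir",vx,"ang",np.degrees(np.arctan2(vx[1],vx[0])))
hs=cv2.cvtColor(im,cv2.COLOR_BGR2HSV); m=(hs[...,0]>8)&(hs[...,0]<18)&(hs[...,1]>130)
a=W[m];a=a[~np.isnan(a[:,0])];a=box(a,[.4,0,.07],[.7,.3,.1]);print("amber",cv2.minAreaRect(a[:,:2].astype(np.float32)),a.mean(0))
for n in("side","scene"):
    X=cloud(n)[1].reshape(-1,3); X=X[~np.isnan(X[:,0])]
    c=box(X,[.1,-.62,.09],[.75,-.1,.3]); 
    # coarse map of heights
    k=np.round(c[:,:2],1)
    for u in np.unique(k,axis=0):
        q=c[(k==u).all(1)]; print(n,u,len(q),q[:,2].max().round(2),end="; ")
print(); print(eyes.get_calibration("wrist"))
E
```

```text
guard ((0.5608046054840088, 0.12661723792552948), (0.1503114104270935, 0.18398277461528778), 17.68052864074707)
handle 116 ((0.49696874618530273, 0.11234806478023529), (0.011788667179644108, 0.10099249333143234), 17.260822296142578) [0.49564535 0.11850387 0.12781558] 0.13382027018986498
bar dir [ 0.3055308  -0.9521822   0.4927379   0.12781087] ang -72.2099
amber ((0.5578939914703369, 0.1274043470621109), (0.10438010096549988, 0.13030801713466644), 17.263216018676758) [0.55723959 0.13020826 0.08618371]
side [ 0.1 -0.6] 10 0.16; side [ 0.1 -0.5] 206 0.29; side [ 0.1 -0.4] 385 0.25; side [ 0.2 -0.4] 18 0.22; side [ 0.3 -0.1] 3 0.09; side [ 0.4 -0.3] 12 0.1; side [ 0.4 -0.2] 14 0.1; side [ 0.4 -0.1] 16 0.1; side [ 0.5 -0.4] 9 0.1; side [ 0.5 -0.2] 16 0.1; side [ 0.6 -0.4] 2 0.1; side [ 0.6 -0.3] 12 0.1; scene [ 0.1 -0.6] 90 0.16; scene [ 0.1 -0.5] 263 0.3; scene [ 0.1 -0.4] 541 0.25; scene [ 0.2 -0.6] 64 0.29; scene [ 0.2 -0.5] 291 0.25; scene [ 0.2 -0.4] 510 0.25; scene [ 0.2 -0.3] 10 0.18; scene [ 0.5 -0.2] 14 0.1; scene [ 0.6 -0.3] 10 0.1; 
{'fx': 357.6879682819196, 'fy': 357.6879682819196, 'cx': 273.3079063558716, 'cy': 207.54090804611093, 'hand_eye': array([[-2.83461932e-04, -9.50256252e-01, -3.11469060e-01,
         8.14183532e-02],
       [ 9.99999957e-01, -2.90968366e-04, -2.23695115e-05,
        -2.89510453e-05],
       [-6.93708753e-05, -3.11469053e-01,  9.50256294e-01,
        -1.46312081e-01],
       [ 0.00000000e+00,  0.00000000e+00,  0.00000000e+00,
         1.00000000e+00]])}
```

Chamber yaw is about +17.4° and the bar centre is near (0.496,0.115), consistent with the amber sheet. The swab jar stands near the tool, at about (0.2,-0.4) and up to 0.25 high, so I'll raise first and then go above the lamp isolator.

>>> apply_moves --series '[0,0,-0.045,0,0,0,-0.045,0,0.04,0.012,0,0,0.04,0.012,0,0,0.04,0.012,0,0,0.04,0.012,0,0,0.04,0.012,0,0,0.04,0.012,0,0,0.02,-0.043,0,0,0.02,-0.043,0,0,0.02,-0.043,0,0,0.02,-0.043,0.03,0]' --claw 0.0

```text
time: 1.3
ee_pos: [0.4346, -0.3443, 0.3041]
eef_rot: [[0.959, 0.284, 0.004], [0.284, -0.959, -0.004], [0.002, 0.005, -1.0]]
ft_force: [1.5, -0.7, -0.6]
opening: 0.007
```

```bash
python3 - <<'E'
from h import *
im,d=grab("wrist","w1"); cv2.imwrite("pics/w1.png",cv2.resize(im,(784,588)))
s=readout.observe(); print(s["time"],s["ee_pos"].round(4),s["eef_rot"].round(3).tolist(),s["opening"])
im,W=cloud("w1"); h=cv2.cvtColor(im,cv2.COLOR_BGR2HSV)
m=(((h[...,0]<8)|(h[...,0]>172))&(h[...,1]>130)&(h[...,2]>50)).astype(np.uint8)
n,l,st,c=cv2.connectedComponentsWithStats(m)
for i in range(1,n):
    if st[i,4]<20: continue
    p=W[l==i];p=p[~np.isnan(p[:,0])]
    lo=p[p[:,2]<np.percentile(p[:,2],20)].mean(0); hi=p[p[:,2]>np.percentile(p[:,2],80)].mean(0)
    print(c[i].round(),st[i,4],p.mean(0).round(3),lo.round(4),hi.round(4))
E
```

```text
1.35 [ 0.4328 -0.3361  0.2968] [[0.958, 0.288, -0.006], [0.288, -0.958, 0.01], [-0.003, -0.011, -1.0]] 0.009298149832058848
[276.   2.] 78 [ 0.585 -0.303  0.093] [ 0.5846 -0.3028  0.0912] [ 0.5859 -0.3024  0.0951]
[397.  84.] 388 [ 0.553 -0.433  0.091] [ 0.5611 -0.4315  0.0783] [ 0.5509 -0.435   0.0974]
[160. 157.] 409 [ 0.419 -0.23   0.089] [ 0.4249 -0.2307  0.0727] [ 0.4152 -0.2281  0.097 ]
[273. 166.] 370 [ 0.442 -0.343  0.088] [ 0.4488 -0.3435  0.07  ] [ 0.4392 -0.3436  0.097 ]
[ 44. 179.] 486 [ 0.362 -0.119  0.087] [ 0.3666 -0.1174  0.0708] [ 0.358  -0.1175  0.0967]
[418. 212.] 34 [ 0.426 -0.536  0.03 ] [ 0.4249 -0.5385  0.0286] [ 0.4274 -0.5356  0.0307]
[432. 213.] 38 [ 0.431 -0.553  0.03 ] [ 0.4309 -0.5523  0.0287] [ 0.4318 -0.5505  0.0308]
[444. 213.] 36 [ 0.435 -0.568  0.03 ] [ 0.4348 -0.571   0.0287] [ 0.4347 -0.566   0.031 ]
[459. 214.] 37 [ 0.439 -0.586  0.03 ] [ 0.4379 -0.5861  0.0287] [ 0.4401 -0.5837  0.031 ]
[472. 214.] 39 [ 0.443 -0.602  0.03 ] [ 0.4426 -0.6019  0.0288] [ 0.4433 -0.6     0.031 ]
[486. 215.] 38 [ 0.447 -0.619  0.03 ] [ 0.4467 -0.619   0.0282] [ 0.4477 -0.6168  0.0307]
[499. 215.] 35 [ 0.451 -0.635  0.03 ] [ 0.4504 -0.6365  0.0286] [ 0.4525 -0.6349  0.0305]
[512. 216.] 32 [ 0.456 -0.651  0.03 ] [ 0.4548 -0.6527  0.0287] [ 0.4576 -0.6512  0.0305]
[498. 241.] 250 [ 0.42  -0.648  0.031] [ 0.4205 -0.6436  0.0288] [ 0.42   -0.6505  0.0329]
```

View pics/w1.png

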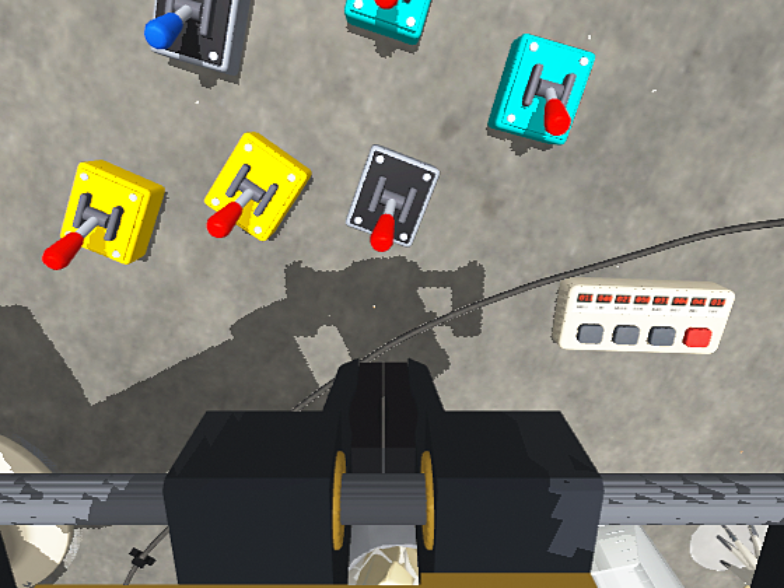

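The wrist view shows the grey block with the red handle at (383,233) and its pivot near (400,195). The yellow ones are at (225,220) and (62,250), and turquoise is at (557,115). Block yaw is about -4° and the handle tip is at (0.439,-0.343,0.097). I'll turn the closed fingers square to it, go down on its robot side, and check.

>>> apply_moves --series '[-0.015,0,0,7,-0.015,0,0,7,-0.015,0,0,6.7,0,0.002,0.04,0,0,0,0.04,0,0,0,0.04,0,0,0,0.04,0,0,0,0.03,0,0,0,0.022,0,0,0,0,0,0,0,0,0]'

```text
time: 2.45
ee_pos: [0.3896, -0.3554, 0.0904]
eef_rot: [[0.997, -0.073, -0.0], [-0.073, -0.997, 0.0], [-0.0, -0.0, -1.0]]
ft_force: [0.5, 0.3, 0.1]
opening: 0.005
```

>>> apply_moves --series '[0,-0.015,0.005,0,0.015,0,0,0,0.015,0,0,0,0.012,0,0,0,0.012,0,0,0,0.012,0,0,0,0.01,0,0,0,0,0,0,0,0,0,0,0]'

```text
time: 3.35
ee_pos: [0.4666, -0.3458, 0.085]
eef_rot: [[0.997, -0.073, 0.0], [-0.073, -0.997, -0.0], [0.0, 0.0, -1.0]]
ft_force: [-0.8, -0.1, 0.1]
opening: 0.004
```

>>> apply_moves --series '[-0.03,0,0,0,-0.03,0,-0.03,0,0,0,-0.04,0,0,0,-0.04,0,0,0,-0.04,0,0,0,-0.04,0,0,0,0,0,0,0,0,0]' --claw 0.06

```text
time: 4.15
ee_pos: [0.4065, -0.3413, 0.2752]
eef_rot: [[0.997, -0.074, 0.001], [-0.074, -0.997, -0.001], [0.001, 0.001, -1.0]]
ft_force: [1.0, -0.5, -0.5]
opening: 0.679
```

```bash
python3 - <<'E'
from h import *
im,d=grab("wrist","w2"); cv2.imwrite("pics/w2.png",cv2.resize(im,(784,588)))
s=readout.observe(); print(s["time"],s["ee_pos"].round(4),s["joint_positions"].round(3))
im,W=cloud("w2"); h=cv2.cvtColor(im,cv2.COLOR_BGR2HSV)
m=(((h[...,0]<8)|(h[...,0]>172))&(h[...,1]>130)&(h[...,2]>50)).astype(np.uint8)
n,l,st,c=cv2.connectedComponentsWithStats(m)
for i in range(1,n):
    if st[i,4]<80: continue
    p=W[l==i];p=p[~np.isnan(p[:,0])]
    lo=p[p[:,2]<np.percentile(p[:,2],20)].mean(0); hi=p[p[:,2]>np.percentile(p[:,2],80)].mean(0)
    print(c[i].round(),st[i,4],p.mean(0).round(3),lo.round(4),hi.round(4))
E
```

```text
4.2 [ 0.4063 -0.3411  0.2741] [-0.922  0.323  1.282  0.     1.537  0.723]
[374.   6.] 265 [ 0.547 -0.434  0.094] [ 0.5465 -0.4303  0.0905] [ 0.5488 -0.4352  0.0974]
[273.  95.] 436 [ 0.484 -0.346  0.091] [ 0.4759 -0.3455  0.0752] [ 0.4862 -0.3469  0.0974]
[552. 136.] 238 [ 0.419 -0.644  0.031] [ 0.4197 -0.6411  0.028 ] [ 0.4188 -0.6451  0.0327]
[156. 176.] 466 [ 0.419 -0.23   0.089] [ 0.4248 -0.2312  0.0732] [ 0.4153 -0.2286  0.097 ]
[ 58. 239.] 506 [ 0.362 -0.119  0.087] [ 0.3662 -0.1171  0.0704] [ 0.358  -0.1183  0.0968]
```

View pics/w2.png

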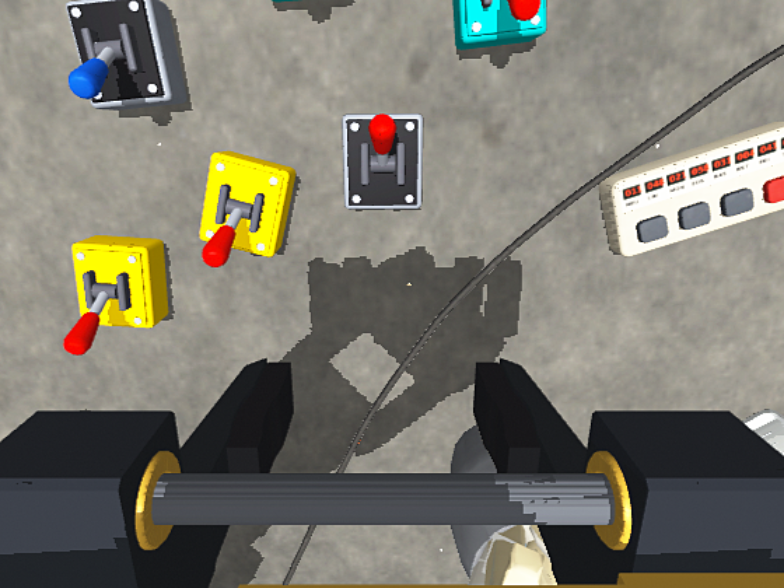

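The lever has flipped over. It now stands on the far side at (383,130), tip at (0.486,-0.347) beyond the block centre, and blue is unchanged at (88,78). I'll travel to above the guard handle at a safe height and then turn the tool so the fingers close across the bar. Tool y goes along chamber +x, which keeps joint 6 near 0.

>>> apply_moves --series '[0.005,-0.042,0,0,0.005,-0.042,0,0,0.005,-0.042,0,0,0.005,-0.042,0,0,0.005,-0.042,0,0,0.005,-0.042,0,0,0.005,-0.042,0,0,0.005,-0.042,0,0,0.005,-0.042,0,0,0.005,-0.042,0,0,0.005,-0.042,0,0,0,0,0,0]'

```text
time: 5.4
ee_pos: [0.4949, 0.1192, 0.2731]
eef_rot: [[0.998, -0.068, -0.003], [-0.068, -0.998, 0.001], [-0.003, -0.001, -1.0]]
ft_force: [-0.2, -0.1, -0.7]
opening: 0.68
```

>>> apply_moves --series '[0,0,0,-8.5,0,0,0,-8.5,0,0,0,-8.5,0,0,0,-8.5,0,0,0,-8.5,0,0,0,-8.5,0,0,0,-8.5,0,0,0,-8.5,0,0,0,-8.5,0,0,0,-8.5,0,0,0,-8.5,0,0,0,-8.5]'

```text
time: 6.6
ee_pos: [0.4949, 0.1147, 0.2736]
eef_rot: [[-0.141, 0.99, -0.003], [0.99, 0.141, -0.0], [0.0, -0.003, -1.0]]
ft_force: [-0.1, -0.1, 0.5]
opening: 0.683
```

>>> apply_moves --series '[0,0,0,-8.5,0,0,0,-1.1,0,0,0,0,0,0,0,0]'

```text
time: 7.0
ee_pos: [0.4952, 0.1151, 0.2745]
eef_rot: [[-0.296, 0.955, -0.001], [0.955, 0.296, -0.0], [0.0, -0.001, -1.0]]
ft_force: [0.5, -0.1, -0.2]
opening: 0.683
```

```bash
python3 - <<'E'
from h import *
im,d=grab("wrist","w3"); cv2.imwrite("pics/w3.png",cv2.resize(im,(784,588)))
s=readout.observe(); print(s["time"],s["ee_pos"].round(4),s["joint_positions"].round(3),s["eef_rot"].round(3).tolist())
im,W=cloud("w3"); X=W.reshape(-1,3);X=X[~np.isnan(X[:,0])]
h=X[(abs(X[:,0]-.496)<.05)&(abs(X[:,1]-.115)<.07)&(X[:,2]>.112)&(X[:,2]<.14)]
print(len(h),cv2.minAreaRect(h[:,:2].astype(np.float32)),h.mean(0).round(4),np.percentile(h[:,2],98))
t=h[h[:,2]>.125]; v=cv2.fitLine(t[:,:2].astype(np.float32),cv2.DIST_HUBER,0,.01,.01).ravel();print(v)
E
```

```text
7.05 [0.4952 0.1152 0.2747] [-0.005  0.283  1.34   0.     1.519 -0.306] [[-0.296, 0.955, -0.001], [0.955, 0.296, 0.0], [0.0, -0.001, -1.0]]
1527 ((0.4990939497947693, 0.10926829278469086), (0.011404568329453468, 0.10036764293909073), 17.618309020996094) [0.4983 0.1124 0.1297] 0.13209686767134363
[ 0.3027043  -0.9530845   0.49839658  0.11220586]
```

View pics/w3.png

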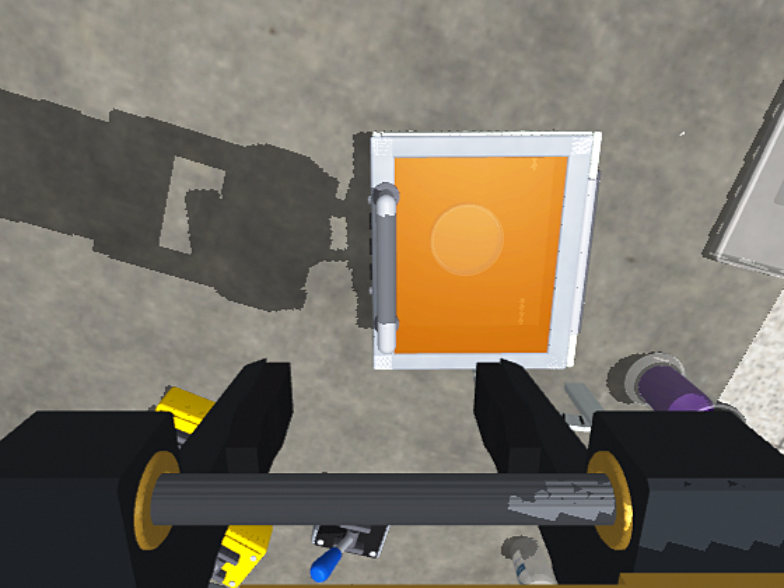

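The wrist view shows the bar vertical at column 387, rows 190-350, parallel to the fingers' pads. Its centre is (0.499,0.109), top z 0.132, within 3 mm of the side view. I'll centre and descend.

>>> apply_moves --series '[-0.006,0.002,0.03,0,0,0,0.035,0,0,0,0.035,0,0,0,0.03,0,0,0,0.02,0,0,0,0.018,0,0,0,0,0,0,0,0,0]'

```text
time: 7.85
ee_pos: [0.4992, 0.1102, 0.1074]
eef_rot: [[-0.298, 0.955, 0.0], [0.955, 0.298, 0.0], [-0.0, 0.0, -1.0]]
ft_force: [-0.9, 0.5, 0.7]
opening: 0.678
```

>>> apply_moves --series '[0,0,0,0,0,0,0,0,0,0,0,0,0,0,0,0,0,0,0,0,0,0,0,0]' --claw 0.0

```text
time: 8.45
ee_pos: [0.499, 0.1102, 0.1071]
eef_rot: [[-0.299, 0.954, 0.0], [0.954, 0.299, -0.0], [-0.0, 0.0, -1.0]]
ft_force: [0.5, 0.2, -0.7]
opening: 0.159
```

>>> apply_moves --series '[0,0,0,0,0,0,0,0,0,0,0,0]'

```text
time: 8.75
ee_pos: [0.4986, 0.1102, 0.1069]
eef_rot: [[-0.299, 0.954, -0.001], [0.954, 0.299, -0.0], [0.0, -0.001, -1.0]]
ft_force: [-3.0, -2.2, 1.1]
opening: 0.115
```

>>> apply_moves --series '[0,0.002,-0.0057,0,0,0.0022,-0.0058,0,0,0.0025,-0.0056,0,0,0.0027,-0.0055,0,0,0.003,-0.0054,0,0,0.0031,-0.0052,0,0,0.0034,-0.0051,0,0,0.0036,-0.005,0,0,0,0,0,0,0,0,0]'

```text
time: 9.75
ee_pos: [0.5207, 0.117, 0.1509]
eef_rot: [[-0.299, 0.954, 0.001], [0.954, 0.299, -0.0], [-0.0, 0.001, -1.0]]
ft_force: [-5.4, -1.9, -0.5]
opening: 0.12
```

>>> apply_moves --series '[0,0.0038,-0.0048,0,0,0.004,-0.0046,0,0,0.0042,-0.0044,0,0,0.0044,-0.0043,0,0,0.0046,-0.004,0,0,0.0048,-0.0039,0,0,0.0049,-0.0036,0,0,0.0051,-0.0035,0,0,0,0,0,0,0,0,0,0,0,0,0,0,0,0,0]'

```text
time: 10.95
ee_pos: [0.5552, 0.1279, 0.1823]
eef_rot: [[-0.299, 0.954, -0.001], [0.954, 0.299, 0.001], [0.001, -0.0, -1.0]]
ft_force: [4.7, 1.9, -18.2]
opening: 0.122
```

```bash
python3 - <<'E'
from h import *
im,d=grab("side","s2"); s=readout.observe(); print(s["time"],s["ee_pos"].round(4),s["ft_force"],s["opening"])
cv2.imwrite("pics/s2.png",cv2.resize(im[140:295,190:365],None,fx=3.8,fy=3.8,interpolation=cv2.INTER_CUBIC))
im,W=cloud("s2"); h=cv2.cvtColor(im,cv2.COLOR_BGR2HSV)
m=(h[...,0]>8)&(h[...,0]<18)&(h[...,1]>130); p=W[m];p=p[~np.isnan(p[:,0])]
p=p[(abs(p[:,0]-.56)<.12)&(abs(p[:,1]-.13)<.13)&(p[:,2]>.07)]
c=p-np.median(p,0); n=np.linalg.svd(c,full_matrices=0)[2][2]
for _ in range(5):
    k=abs(c@n-np.median(c@n))<.004; c2=c[k]-c[k].mean(0); n=np.linalg.svd(c2,full_matrices=0)[2][2]
print(len(p),k.sum(),n,"tilt deg",np.degrees(np.arccos(abs(n[2]))))
E
```

```text
11.0 [0.5552 0.1279 0.1823] [  6.08059244   1.1573088  -17.66189745] 0.11533628703172993
723 718 [-0.61945422 -0.19542406 -0.76031961] tilt deg 40.50761798948613
```

View pics/s2.png

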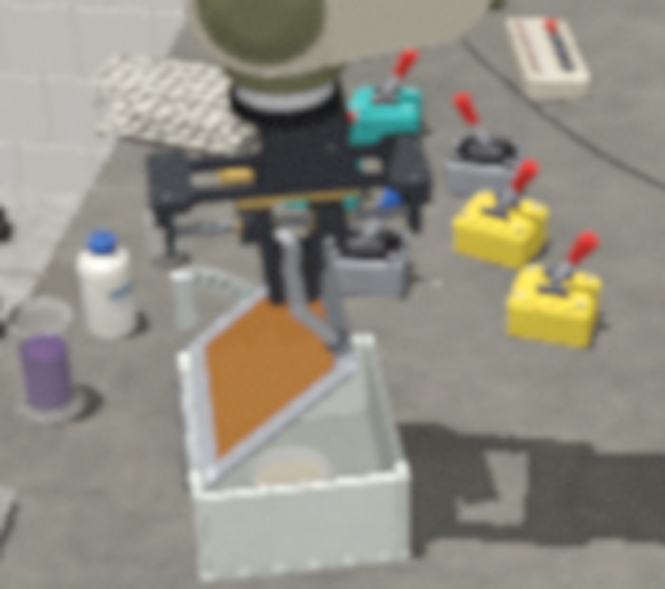

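The guard plane is fitted at 40.5°, the lamp lever leans away at (465,105), and blue is unchanged at (390,195). The 18 N is a radial pull toward the hinge (about 1 mm of arc error), so I'll ease it a little and confirm it holds still.

>>> apply_moves --series '[0,0.0006,0.001,0,0,0,0,0,0,0,0,0,0,0,0,0,0,0,0,0,0,0,0,0,0,0,0,0,0,0,0,0]'

```text
time: 11.8
ee_pos: [0.5552, 0.1279, 0.1823]
eef_rot: [[-0.299, 0.954, -0.0], [0.954, 0.299, 0.0], [0.0, 0.0, -1.0]]
ft_force: [3.4, 1.8, -13.3]
opening: 0.115
```

```bash
python3 - <<'E'
from h import *
for nm in("s3","s4"):
    im,d=grab("side",nm); s=readout.observe(); print(s["time"],s["ee_pos"].round(4),s["ft_force"].round(1),s["opening"],abs(s["qvel"]).max())
    im,W=cloud(nm); h=cv2.cvtColor(im,cv2.COLOR_BGR2HSV)
    m=(h[...,0]>8)&(h[...,0]<18)&(h[...,1]>130); p=W[m];p=p[~np.isnan(p[:,0])]
    p=p[(abs(p[:,0]-.56)<.12)&(abs(p[:,1]-.13)<.13)&(p[:,2]>.07)]; c=p-np.median(p,0);k=np.ones(len(c),bool)
    for _ in range(5):
        c2=c[k]-c[k].mean(0); n=np.linalg.svd(c2,full_matrices=0)[2][2]; k=abs(c@n-np.median(c@n))<.004
    print("tilt",np.degrees(np.arccos(abs(n[2]))))
a,b=[cv2.imread("pics/side0.png"),cv2.resize(np.load("s4.npz")["im"],(784,588))]
# bystander colour check: red cap, blue caps
for nm in("side","s4"):
    im,W=cloud(nm);h=cv2.cvtColor(im,cv2.COLOR_BGR2HSV);H,S=h[...,0],h[...,1]
    for t,m in(("red",((H<8)|(H>172))&(S>130)),("blue",(H>105)&(H<125)&(S>130))):
        n,l,st,c=cv2.connectedComponentsWithStats(m.astype(np.uint8))
        print(nm,t,[np.nanmedian(W[l==i],0).round(3).tolist() for i in range(1,n) if 12<st[i,4]<400 and 200<c[i][0]<360])
E
```

```text
11.85 [0.5553 0.1279 0.1823] [  3.3   1.9 -13. ] 0.11641802689071838 0.0027674260721706314
tilt 40.46355939525352
11.9 [0.5553 0.128  0.1823] [  3.2   3.  -13.6] 0.1175642333394094 0.0007362236435784905
tilt 40.27127827430645
side red [[0.552, -0.428, 0.086], [0.44, -0.339, 0.087], [0.593, -0.297, 0.087], [0.415, -0.222, 0.089], [0.359, -0.112, 0.089], [0.535, 0.444, 0.059]]
side blue [[0.56, -0.724, 0.173], [0.529, -0.162, 0.086], [0.757, -0.054, 0.092]]
s4 red [[0.554, -0.428, 0.085], [0.483, -0.342, 0.086], [0.416, -0.222, 0.087], [0.359, -0.111, 0.088], [0.536, 0.445, 0.059]]
s4 blue [[0.526, -0.158, 0.091], [0.757, -0.054, 0.092]]
```

Tilt is 40.3-40.5° and steady, and the grip holds the bar. The red lever is at +x and blue is unmoved. Handing in.

```bash
python3 -c "
from h import *
print(workorder.job_done()); s=readout.observe(); print(s['time'],s['ee_pos'],s['ft_force'],s['opening'])"
```

```text
the job is handed in; nothing more can be done
None
the job is handed in; nothing more can be done
```

The red lamp isolator is off and the guard is held open by its bar handle at about 40°. I handed the job in at about 11.9 s of the 48 s allowed; it gives no verdict, and the state read-out afterwards was refused.

- **Lamp isolator:** I flipped the lever on the grey block with closed fingers while the guard was shut. Its handle went from x 0.440 to 0.483, past the block's centre at about 0.464.
- **Guard:** I gripped the bar, raised it along its arc and held it there. Two plane fits of the amber sheet just before hand-in gave 40.5° and 40.3°, with the arm still. The gripper opening was about 10 mm on the 12 mm bar.
- **Other things:** The blue fan lever read within 5 mm of its start position (partly hidden by the gripper). The red cup cap and blue bottle cap read within 1 mm. I did not measure the oil bottle, staining jar or timer again, but nothing went near them.
- **Force reading:** About 13 N was still pulling toward the hinge, down from 18 N after I eased it, because my raising arc was slightly off. The guard was steady and this is well under the limits.

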